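# Level the trip balance: one large pot against three small ones

## Robot

A 6-joint arm with a two-finger parallel gripper is mounted at the origin on a cart in front of the work surface, level with it; the furniture and walls round the work are solid. World frame = base frame: x ahead of the robot, y to its left, z up, the work surface at z = 0. Lengths are in m, angles in rad, forces in N, time in s.
With the tool pointing down it reaches from about 0.325 to 0.85 m from the base axis. Payload 4.4 kg.
Tool frame: the origin (TCP) lies at the very end of the fingers, on their centre line; the grasp point (between the pads) lies 19 mm behind it; z points along the fingers, y is the line along which they close (so a half turn about z gives the same grasp; the last joint's range is limited). The gripper opens to 94 mm and grips with 3 to 60 N. Pads are 16 mm wide; open, the fingers measure 119 mm over their backs; the gripper's body (75 mm by 177 mm) begins 78 mm behind the grasp point.
Start: joints at [-1.496, 0.207, 1.542, -0, 1.393, -0.15], TCP at [0.129, -0.56, 0.205] pointing down, gripper open.
Joint ranges: [-2.73, 2.73], [-0.86, 2.22], [0.23, 2.46], [-1.11, 4.25], [0.08, 2.63], [-2.82, 2.82]. Speed limits (rad/s): [2.79, 2.79, 3.14, 3.14, 3.14, 3.14].

## Interface

Orientations are given as a unit quaternion [x, y, z, w].
In Python, from cell import * gives the robot as it stands. Calls block until the motion is done:
- move_ptp(position, orientation): joint-space move of the TCP to a pose.
- move_straight(position, attitude=None, vel=0.15, threshold=None): straight line of the TCP; attitude=None keeps the orientation; vel is the mean speed in m/s. With threshold (N) it stops when the force on the tool has changed by that much, and returns True; else False.
- move_j(angles): joint-space move.
- gripper_to(opening): finger opening in m; the grip force is fixed at half the most; returns when the fingers have stopped.
- dwell(seconds).
- ik(position, orientation): joint angles nearest the present ones, or None.
- grab_frame(name): name is "side" or "top" or "wrist"; returns the picture (384x512x3 uint8, red, green, blue); there is no depth.
- camera_params(name): a dict with "fx", "fy", "cx", "cy" (pixels), "world_to_cam" (4x4, takes a point from world to camera coordinates); the wrist camera has in their place "hand_eye" (4x4, takes a point from camera to tool coordinates, whose origin is the TCP and whose axes are the flange's). Camera axes: x right, y down, z forward; pixel columns grow to the right and rows downward; lengths in m; the calibration is good to about 2 mm. A picture is of the moment at which its call begins: read the wrist's pose just before it. camera_params takes no time and is no camera call.
A pose or a line that the arm cannot do raises PlanningError and nothing moves.
- finish_job(): hands the job in; it is judged then, once.
Trained networks look in the newest picture that a camera, given by its name, has taken for a name from the list of things; names that differ only in an ending like _2 or _b are one class to them, and where a whole thing is asked for, a point or a joint stands for the part that bears it (a point fixed in the world has none). Each returns a list of dicts, best first, with "score" (0 to 1); they miss things now and then, are a little off and sometimes report something else, mostly with a low value. They report only what shows in the picture. A call takes as long as a camera call. They do not tell look-alikes from the thing itself.
- look_for(label, camera): "extent" ([left, top, width, height] in pixels, round what is visible of it).
Readings, each from a call of its own:
- current_t(): time.
- current_joints(): joint angles.
- current_dq(): joint speeds.
- current_joint_efforts(): joint torques, N m.
- current_tool_pos(): TCP position.
- current_tcp_rot(): TCP orientation.
- current_ft_force(): force on the tool from outside, world axes, zero at the start.
- current_moment(): the same for the moment, N m.
- current_opening(): finger opening in m.
- current_finger_force(): force on a finger pad.
Only numpy, scipy, OpenCV 4.12 (cv2) and the standard library are available. Lean on these libraries where they do the work, as an engineer would, in place of code of your own. Each camera call takes 0.05 s, during which the arm holds its last target. There are 200 camera calls.

## Task

On the two-pan balance the pots are shared wrongly. Carry the small jar that stands beside the large pot over to the other pan and set it down softly, so that the large pot stands alone against all three small ones; then slide the stiff brass poise along its bar with a slow, light fingertip push, never bearing on the balance with more than 10 N, until the pans sit level by themselves with your hand away. Leave the other things on the table where they are.

Things in the scene. Friction and masses are not known exactly. Their poses are not given: they have to be found in the camera images.
- balance: Two-pan trip balance, grey cast base 130 x 300 mm, fixed to the table. Origin: underside, middle. Local x points away from the robot, y to its left along the beam (yaw up to 0.2 rad). Beam pivot at z = 70 mm; pans at y = +140 and -140 mm, tops at z = 104 mm when level; index plate between them, up to z = 146 mm; poise bar on the robot's side.
- beam (a joint): Tilt of the beam, rad. 0 = level; positive: left pan (+y) up, right pan down; stops at +-0.045. Damped: rests about 1.5 s after the last touch. Pan and bar-end heights show it too. Near level, sliding the poise 1 mm to +y (left) changes the resting tilt by -0.0029 rad. Any touch or push on poise or pans tips the beam, so the tilt is true only with the fingers clear.
- bar_mid (a point): Middle of the axis of the poise bar: a 10 mm round steel bar on the beam along local y, 200 mm long, at local x = -125, z = 70 mm when level; it tilts with the beam. The brass poise (150 g) slides on it; its middle can travel 75 mm either way from here. With the pots shared rightly it balances within 30 mm of here, depending on their true weights.
- bar_right (a point): Right end of the poise bar's axis, 100 mm to -y of bar_mid. The poise starts with its middle 25 to 60 mm from here towards +y; its place is NOT measured: feel for it, pushing from here to +y, or see it. Its thumb tab, 20 mm (x) by 16 mm (y), stands from 14 mm (top of the 30 mm long collar) to 50 mm above the bar's axis; beside the tab the air above the collar's height is free.
- bar_left (a point): Left end of the poise bar's axis, 100 mm to +y of bar_mid. The poise is stiff with old grease: it stays where it is left, needs a few newtons to move, and resists much more when pushed fast (at 50 mm/s far too hard). No finger may bear on any part of the balance with more than 10 N: push the tab with a fingertip, read the push, slow down as it rises; do not pinch it.
- pan_left_mid (a point): Middle of the top face of the left pan (+y): a flat round steel plate 190 mm across, 5 mm thick, without a rim. A parallel linkage keeps it horizontal while it rises and sinks with the beam, up to 6 mm either way; it yields to a light push until it meets its stop.
- pan_right_mid (a point): Middle of the top face of the right pan (-y), the same as the left pan. No pot may press on the balance with more than 15 N: lower it slowly until it touches.
- big_pot: Large round pot with a screw lid, 70 mm across, 56 mm high, about 370 g. Origin: middle of its underside. It stands on the rear half (43 mm behind the pan's middle) of one pan, either one, and need not be moved.
- small_pot: Small round white pot with a narrow neck, 52 mm across, 51 mm high, about 90 g. Origin: middle of its underside. It stands on the rear half of the other pan.
- jar_left: Screw jar, 47 mm across, 66 mm high, about 140 g, same as the other jar. Origin: middle of its underside. One jar stands on each pan (either jar on either), 38 mm from the pan's middle towards the robot (local -x) and 45 mm outward; the place 45 mm inward beside it is free on both pans.
- jar_right: The other screw jar, same shape, size and weight as jar_left. All pot weights differ by up to 4 % from those given.
- wax_block: Bystander: block of beeswax 36 x 55 x 18 mm on the table in front of the balance. Origin under its middle. Do not disturb.
- print_block: Bystander: wooden hand printing block 48 x 62 x 43 mm on the table in front of the balance. Do not disturb.
- spool: Bystander: thread spool 31 mm across, 44 mm high, standing in front of the balance. Do not disturb.
- eraser: Bystander: eraser 20 x 42 x 13 mm in front of the balance. Do not disturb.
Mind the look-alikes: they are no part of the job. What is shaped like the jar_right but red is not meant.

How it is judged:
By the outcome, as a careful person would: the job done as asked, in the order asked, and still so for the second after the job is handed in, with the robot touching nothing.
It also fails if it takes over 72 s, if anything falls off the work surface, if the arm or the gripper's body presses on something with over 40 N, if the wrist force passes 120 N, or if a joint passes its speed limit or range.

## Working session

There is one attempt and no reset: what is moved stays moved. The work goes in short steps, each a Python script; the robot and the scene stay as the last script left them, time stands still between calls to the robot, and variables do not carry over. Pictures are saved under pics/ and viewed, at most 10 in all, crops included, and the job is handed in when it is done.

```bash
ls; mkdir -p pics
python3 - <<'E'
from cell import *
import cv2, numpy as np
np.set_printoptions(precision=4,suppress=True)
for c in ("side","top"):
    im=grab_frame(c); cv2.imwrite(f"pics/{c}0.png",im[:,:,::-1])
    p=camera_params(c); print(c,p["fx"],p["fy"],p["cx"],p["cy"]); print(np.linalg.inv(p["world_to_cam"]))
    for l in ("balance","bar_mid","pan_left_mid","big_pot","small_pot","jar_left","wax_block","print_block","spool","eraser"):
        print(l,[(np.round(d["extent"]).astype(int).tolist(),round(d["score"],2)) for d in look_for(l,c)][:4])
print(camera_params("wrist"))
print(current_t(),current_tcp_rot(),current_ft_force())
a=cv2.imread("pics/top0.png");cv2.imwrite("pics/top0b.png",cv2.resize(a,(800,600),interpolation=cv2.INTER_CUBIC))
a=cv2.imread("pics/side0.png");cv2.imwrite("pics/side0b.png",cv2.resize(a,(800,600),interpolation=cv2.INTER_CUBIC))
E
```

```text
pics
side 359.8861487454371 359.8861487454371 258.5981199456324 191.5269294694509
[[-0.8158 -0.3214  0.4809  0.1173]
 [-0.5784  0.4422 -0.6855  0.5691]
 [ 0.0077 -0.8374 -0.5466  0.5445]
 [ 0.      0.      0.      1.    ]]
balance [([132, 148, 165, 110], 0.62)]
bar_mid [([134, 145, 168, 100], 0.97)]
pan_left_mid [([134, 184, 99, 61], 0.92), ([135, 144, 162, 98], 0.59)]
big_pot [([232, 136, 26, 29], 0.75)]
small_pot [([157, 180, 26, 28], 0.69), ([231, 137, 27, 26], 0.21)]
jar_left [([165, 193, 29, 44], 0.89)]
wax_block [([212, 284, 25, 25], 0.92)]
print_block [([310, 193, 34, 24], 0.62)]
spool [([271, 259, 17, 30], 0.8)]
eraser [([286, 233, 20, 14], 0.75), ([312, 194, 35, 22], 0.48)]
top 470.5566192982396 470.5566192982396 250.8730990555356 190.06095694831086
[[ 0.0076 -0.9994  0.0334  0.4807]
 [-0.9998 -0.0083 -0.019   0.0093]
 [ 0.0193 -0.0332 -0.9993  1.1041]
 [ 0.      0.      0.      1.    ]]
balance []
bar_mid [([119, 109, 222, 111], 0.74)]
pan_left_mid [([120, 110, 93, 92], 0.95), ([154, 125, 29, 24], 0.61)]
big_pot [([277, 113, 40, 40], 0.75)]
small_pot [([152, 121, 29, 28], 0.71)]
jar_left [([127, 159, 27, 25], 0.76)]
wax_block [([134, 212, 21, 25], 0.84)]
print_block [([293, 220, 31, 31], 0.88)]
spool [([182, 245, 15, 14], 0.51)]
eraser [([239, 230, 10, 17], 0.54)]
{'fx': 283.68182847800193, 'fy': 283.68182847800193, 'cx': 253.5457330927508, 'cy': 190.77756927438588, 'hand_eye': array([[-0.0012, -0.9673, -0.2535,  0.0734],
       [ 1.    , -0.0009, -0.0013,  0.0003],
       [ 0.001 , -0.2535,  0.9673, -0.1785],
       [ 0.    ,  0.    ,  0.    ,  1.    ]])}
1.1 [ 0.9936  0.1127  0.     -0.    ] [ 0.6019 -0.4675 -0.7706]
```

View pics/top0b.png

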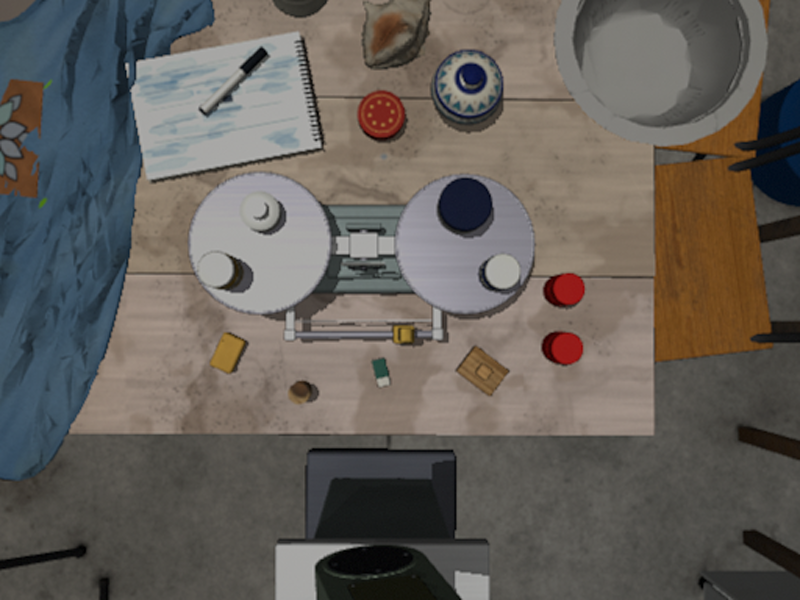

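View pics/side0b.png

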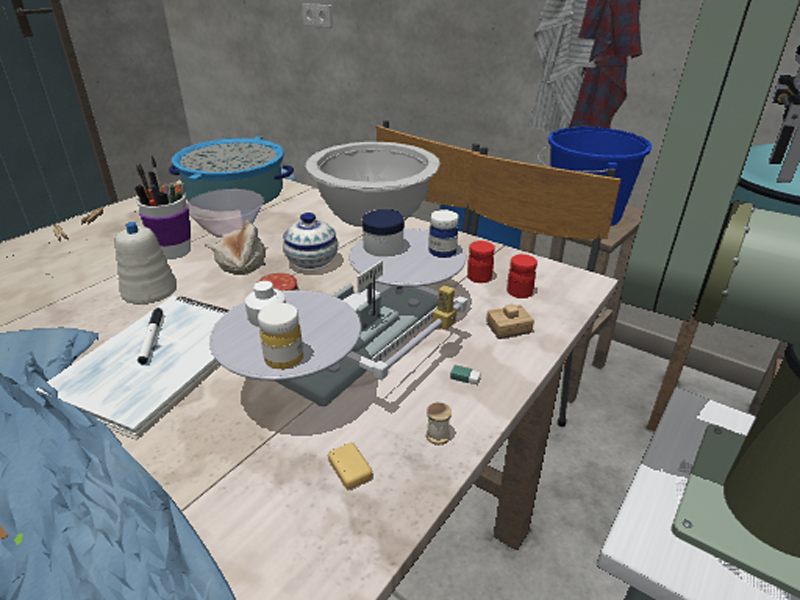

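The top view (800 px scale) shows the large navy-lidded pot at (465,205) on the right pan. Beside it is a white-lidded jar at (502,272). The left pan holds the white pot (262,212) and the other jar (218,270), and the poise is at (403,334).

Jar-shaped candidates are the white-lidded jar (502,272), the white-lidded jar (218,270), and the red ones (565,290) and (563,348), which stand on the table. The one meant is (502,272): it isn't red, and it stands on the pan beside the large pot.

```bash
cat > h.py <<'E'
from cell import *
import cv2, numpy as np
from scipy.spatial.transform import Rotation as R
from scipy.optimize import least_squares
np.set_printoptions(precision=4,suppress=True)
def cam(c,T=None):
    p=camera_params(c); K=np.array([[p["fx"],0,p["cx"]],[0,p["fy"],p["cy"]],[0,0,1.]])
    W=p["world_to_cam"] if c!="wrist" else np.linalg.inv(T@p["hand_eye"])
    return K,np.array(W)
def tcp():
    T=np.eye(4);T[:3,:3]=R.from_quat(current_tcp_rot()).as_matrix();T[:3,3]=current_tool_pos();return T
def proj(P,K,W):
    q=(W[:3,:3]@np.atleast_2d(P).T+W[:3,3:4]);q=K@q;return (q[:2]/q[2]).T
def back(uv,z,K,W):
    C=np.linalg.inv(W);d=C[:3,:3]@np.linalg.inv(K)@np.array([uv[0],uv[1],1.]);o=C[:3,3];return o+d*(z-o[2])/d[2]
E
python3 - <<'E'
from h import *
a=cv2.imread("pics/top0.png");K,W=cam("top")
# pan circles
g=cv2.GaussianBlur(cv2.cvtColor(a,cv2.COLOR_BGR2GRAY),(3,3),0)
c=cv2.HoughCircles(g[95:215,100:360],cv2.HOUGH_GRADIENT,1,80,param1=80,param2=20,minRadius=40,maxRadius=50)
pans=sorted((c[0]+[100,95,0]).tolist())
print(pans)
L=back(pans[0][:2],.110,K,W);Rr=back(pans[1][:2],.098,K,W);print(L,Rr,np.linalg.norm((L-Rr)[:2]))
mid=(L+Rr)/2;yaw=np.arctan2(-(L-Rr)[0],(L-Rr)[1]);print("mid",mid,"yaw",yaw)
w=(a.min(2)>165).astype(np.uint8)
n,l,s,ct=cv2.connectedComponentsWithStats(w)
for i in range(1,n):
    if 60<s[i,4]<2000: print(ct[i],s[i],back(ct[i],.164 if ct[i][0]>250 else .176,K,W))
def loc(x,y,z): return [mid[0]+x*np.cos(yaw)-y*np.sin(yaw),mid[1]+x*np.sin(yaw)+y*np.cos(yaw),z]
print("jar expected",loc(-.038,-.185,.098),"place",loc(-.038,.095,.11),"barR",loc(-.125,-.1,.0655),"barL",loc(-.125,.1,.0745))
V=cv2.resize(a[90:240,105:365],(780,450),interpolation=cv2.INTER_CUBIC)
def dot(P,col):
    u=(proj(P,K,W)[0]-[105,90])*3; cv2.circle(V,tuple(np.round(u).astype(int).tolist()),4,col,1)
for P in [loc(-.038,-.185,.164),loc(-.125,-.1,.0655),loc(-.125,.1,.0745),loc(.043,-.14,.154),loc(0,-.235,.098),loc(0,.235,.11),loc(-.038,.095,.11),loc(-.038,.185,.176)]: dot(P,(0,0,255))
cv2.imwrite("pics/fit.png",V)
E
```

```text
[[165.5, 155.5, 44.900001525878906], [296.5, 156.5, 43.79999923706055]]
[0.5854 0.1713 0.11  ] [ 0.5873 -0.1073  0.098 ] 0.2786171443729565
mid [0.5863 0.032  0.104 ] yaw 0.006552107878301075
[161.4383  87.8035] [  94   52  111   62 1476] [0.7129 0.1704 0.176 ]
[162.9645 133.1986] [157 127  13  16 141] [0.6226 0.1661 0.176 ]
[232.5 156.5] [225 150  16  14 224] [0.5778 0.0285 0.176 ]
[219.2812 156.4062] [216 152   7  10  64] [0.5777 0.0546 0.176 ]
[247.  156.5] [243 152   9  10  90] [ 0.5781 -0.0001  0.176 ]
[138.9257 171.4356] [129 162  19  20 202] [0.5465 0.2122 0.176 ]
[204.5867 356.    ] [190 350  31  28  75] [0.1877 0.0794 0.176 ]
jar expected [np.float64(0.5495614786003388), np.float64(-0.15324011711187208), 0.098] place [np.float64(0.5477269015209152), np.float64(0.12675387269315863), 0.11] barR [np.float64(0.4620064208689506), np.float64(-0.0688119709421658), 0.0655] barL [np.float64(0.46069600866936233), np.float64(0.13118373606142758), 0.0745]
```

View pics/fit.png

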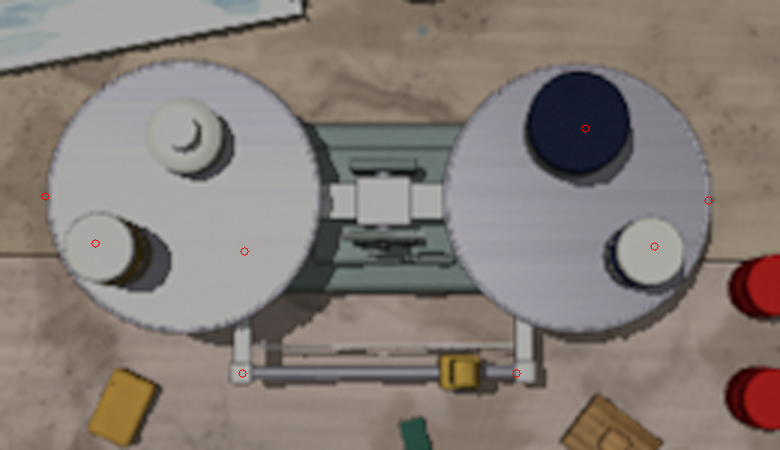

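Run:
```python
from h import *
q0=R.from_euler("z",0.0066)*R.from_quat([1,0,0,0]); q=q0.as_quat()
print("flip j",ik([.40,.03,.3],(R.from_euler("z",np.pi)*q0).as_quat()), ik([.40,.03,.3],q))
t=current_t(); move_ptp([.545,-.152,.29],q); print("dt",current_t()-t,current_tool_pos(),current_joints(),current_ft_force())
T=tcp(); im=grab_frame("wrist"); a=im[:,:,::-1].copy(); np.save("Tw.npy",T); cv2.imwrite("pics/w1.png",a)
K,W=cam("wrist",T)
print([(np.round(d["extent"]).tolist(),round(d["score"],2)) for d in look_for("jar_right","wrist")])
w=cv2.morphologyEx((a.min(2)>150).astype(np.uint8),cv2.MORPH_OPEN,np.ones((3,3)))
n,l,s,ct=cv2.connectedComponentsWithStats(w)
for i in range(1,n):
    if 300<s[i,4]<20000: print(ct[i],s[i],back(ct[i],.164,K,W))
u=proj([.5496,-.1532,.164],K,W)[0];cv2.circle(a,tuple(np.round(u).astype(int).tolist()),4,(0,0,255),1);print(u)
cv2.imwrite("pics/w1b.png",a)
```

```text
flip j [-0.1417 -0.244   1.7914 -0.      1.5942 -1.7191] [-0.1417 -0.244   1.7914 -0.      1.5942  1.4225]
dt 2.1167 [ 0.5447 -0.1528  0.2897] [-0.4263  0.135   1.4516 -0.0003  1.5554  1.1391] [-0.1498  0.1658 -0.1813]
[([231.0, 158.0, 43.0, 46.0], 0.82), ([298.0, 208.0, 27.0, 40.0], 0.79), ([302.0, 158.0, 42.0, 36.0], 0.65), ([0.0, 59.0, 294.0, 174.0], 0.47)]
[33.8314 19.5953] [   0    0   80   47 2864] [0.7068 0.0583 0.164 ]
[ 30.5401 153.2779] [   0   63   73  187 8576] [0.5788 0.0865 0.164 ]
[113.8842 139.3892] [  91  126   44   29 1002] [ 0.5939 -0.0047  0.164 ]
[381.4358 206.7661] [ 353  161   53  108 3518] [ 0.5203 -0.2968  0.164 ]
[ 77.9627 203.7289] [ 63 197  31  14 402] [0.5224 0.0443 0.164 ]
[140.5211 205.1761] [102 202  82   8 545] [ 0.521  -0.0258  0.164 ]
[ 90.999  240.2724] [  27  205  130   81 3818] [0.4779 0.036  0.164 ]
[298.9784 239.9816] [281 204  37  58 925] [ 0.4794 -0.2058  0.164 ]
[110.1421 216.7174] [ 66 212  92   9 598] [0.5071 0.0101 0.164 ]
[331.9202 276.5892] [317 261  30  25 426] [ 0.4318 -0.2476  0.164 ]
[165.7574 358.6272] [119 355  98   8 676] [ 0.3098 -0.0384  0.164 ]
[253.9594 180.8043]
```

View pics/w1b.png

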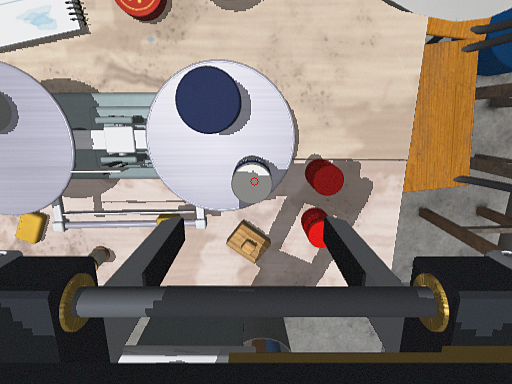

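The wrist view shows the target jar's lid at about (251,182), beside the navy pot (208,100). The red look-alikes (324,177) and (318,230) stand on the table off the pan. The independent top and wrist fixes agree within about 2 mm, so I'm grasping.

Run:
```python
from h import *
q=(R.from_euler("z",0.0066)*R.from_quat([1,0,0,0])).as_quat()
x,y=.548,-.1508
move_straight([x,y,.18],q,vel=.15); print(move_straight([x,y,.119],vel=.06,threshold=4),current_tool_pos())
gripper_to(.03); print("open",current_opening(),current_finger_force(),current_ft_force(),current_t())
move_straight([x,y,.129],vel=.03); dwell(.2);print(current_ft_force(),current_opening())
move_straight([x,y,.205],vel=.12); dwell(.2)
im=grab_frame("side"); cv2.imwrite("pics/s2.png",cv2.resize(im[100:300,120:360,::-1],(720,600)))
print(current_ft_force(),current_opening(),current_t())
```

```text
False [ 0.5485 -0.151   0.1195]
open 0.046375530184958026 30.000064373016357 [-0.639  -1.4143 -0.3645] 6.1583
[-0.7797 -1.5292 -1.1257] 0.04681108071139795
[ 0.3281 -0.4572 -1.2638] 0.04643978537943686 7.875
```

View pics/s2.png

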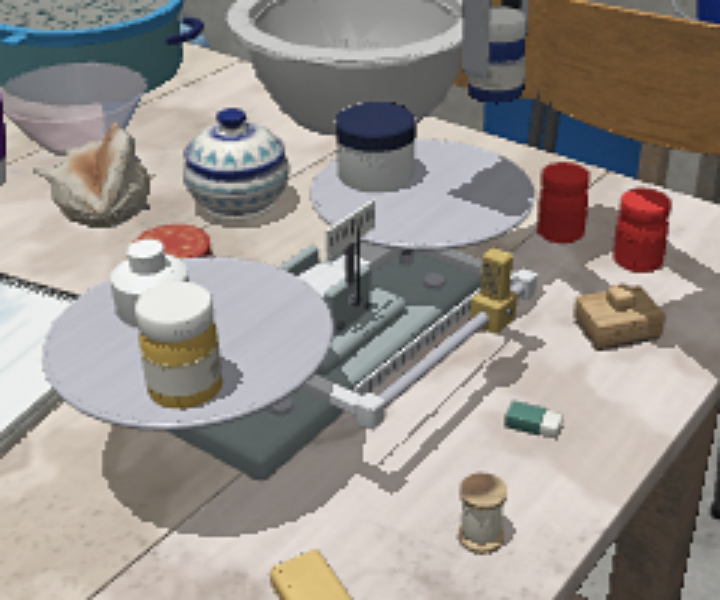

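The side view shows the jar (495,60) upright in the fingers. The other pots are undisturbed. Next I carry it across and lower it.

Run:
```python
from h import *
x,y=.548,.125
move_straight([x,y,.205],vel=.2); move_straight([x,y,.145],vel=.08); dwell(.3); f0=current_ft_force()
hit=move_straight([x,y,.122],vel=.008,threshold=1.6); print(hit,current_tool_pos(),np.array(current_ft_force())-f0)
dwell(.3); f=np.array([current_ft_force() for _ in range(10)]).mean(0); print(f-f0,current_t())
im=grab_frame("side"); cv2.imwrite("pics/s3.png",cv2.resize(im[140:270,120:300,::-1],(720,520)))
```

```text
True [0.5477 0.125  0.1305] [1.5878 0.3263 1.7882]
[ 1.5632 -0.4061  3.2961] 12.5917
```

View pics/s3.png

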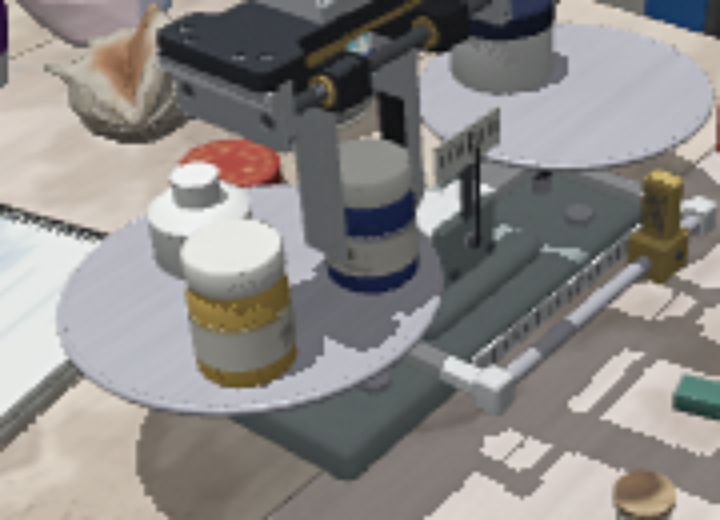

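Contact came at TCP z 0.1305, so the jar's underside is at 0.1105, as expected on the raised pan. The jar stands upright and clear of its neighbours. I release it and take a front-view reference at the known stop of +0.045.

Run:
```python
from h import *
gripper_to(.062); print(current_ft_force(),current_opening())
move_straight([.548,.125,.25],vel=.15); print(current_t())
for a in (0,10,20,30,40):
    for x in (.38,.42,.46):
        for z in (.16,.2,.24):
            qq=(R.from_euler("y",-np.radians(90-a))*R.from_quat([1,0,0,0])).as_quat()
            try: j=ik([x,.03,z],qq)
            except Exception as e: j=None
            if j is not None: print(a,x,z,np.array(j))
```

```text
[-0.2424 -0.6257 -0.2612] 0.06184121889773142
14.0583
40 0.46 0.24 [-0.2944 -0.7197  2.4351  0.3968  0.6127  1.048 ]
```

```bash
cat >> h.py <<'E'
M=np.array([.5863,.031,0]);RB=R.from_euler("z",.0066)
def beam(p,t): # local point on pan/beam (level coords) -> world at tilt t (left up +)
    p=np.array(p,float).copy(); s=np.sign(p[1])*.14 if p[0]>-.11 else p[1]
    p[2]+=s*t; return M+RB.apply(p)
def qview(psi,a,roll):
    return R.from_euler("z",psi)*R.from_euler("y",-(np.pi/2-a))*R.from_quat([1,0,0,0])*R.from_euler("z",roll)
E
timeout 500 python3 - <<'E'
from h import *
rng=np.random.default_rng(0);H=camera_params("wrist")["hand_eye"];p=camera_params("wrist");K=np.array([[p["fx"],0,p["cx"]],[0,p["fy"],p["cy"]],[0,0,1.]])
pts=[[-.08,-.19,.1],[-.08,-.09,.1],[-.08,.09,.1],[-.08,.19,.1],[-.125,-.095,.07],[-.125,.095,.07]]
C=[]
for k in range(60000):
    psi=rng.uniform(-1.2,1.9);a=rng.uniform(.1,1.2);roll=rng.choice([0,np.pi])
    pos=np.array([rng.uniform(.2,.6),rng.uniform(-.5,.3),rng.uniform(.12,.32)])
    if pos[2]<.22 and (pos[0]>.42 and pos[1]>-.3): continue
    T=np.eye(4);q=qview(psi,a,roll);T[:3,:3]=q.as_matrix();T[:3,3]=pos
    W=np.linalg.inv(T@H); s=[]
    for P in pts:
        A=beam(P,0);d=(W@np.r_[A,1])[2]
        if d<.12: s.append(0);continue
        u=proj(A,K,W)[0]
        if not(20<u[0]<490 and 12<u[1]<205): s.append(0);continue
        s.append(np.linalg.norm(proj(beam(P,.01),K,W)[0]-u)*100)
    if sum(v>0 for v in s)>=4: C.append((sum(s),s,psi,a,roll,pos,q.as_quat()))
C.sort(key=lambda c:-c[0]);n=0
for c in C[:3000]:
    try:j=ik(c[5],c[6])
    except Exception:j=None
    if j is not None:
        print(round(c[0]),np.round(c[1]),c[2:5],c[5],np.array(j));n+=1
        if n==8:break
print(len(C))
E
```

```text
837 [241. 197. 148. 131.   0. 121.] (0.384682676008685, 0.18121566956242308, np.float64(3.141592653589793)) [ 0.481  -0.0688  0.2295] [-1.1958  0.001   2.4562  1.448   1.4368  2.2626]
806 [289. 168.  96.  77. 112.  63.] (1.7183741753832267, 0.29266096875736264, np.float64(3.141592653589793)) [ 0.3918 -0.1175  0.1706] [-0.9257  0.6489  1.5683  0.555   2.092   2.0256]
792 [264. 163.  96.  79. 122.  68.] (1.2177260861106587, 0.21212114117728526, np.float64(3.141592653589793)) [ 0.4155 -0.0902  0.205 ] [-1.1041  0.4568  1.8798  0.8609  1.9123  2.1643]
780 [274. 163.  94.  76. 111.  62.] (1.5619781560540698, 0.3410777770591422, np.float64(3.141592653589793)) [ 0.4076 -0.097   0.1941] [-0.9513  0.5209  1.6757  0.6573  2.0065  2.1241]
761 [260. 158.  92.  75. 112.  63.] (1.5500520331392458, 0.1514343197881513, np.float64(3.141592653589793)) [ 0.3845 -0.1378  0.211 ] [-1.0425  0.6364  1.6108  0.6743  2.169   2.0858]
752 [184. 151. 114. 101. 118.  85.] (0.5075887428059762, 0.35375444571082837, np.float64(3.141592653589793)) [ 0.4684 -0.094   0.2203] [-1.2045 -0.0324  2.3186  1.2122  1.4429  2.4241]
750 [246. 155.  93.  76. 115.  65.] (1.312144322642714, 0.1354930414554945, np.float64(3.141592653589793)) [ 0.454  -0.1423  0.2312] [-1.0522  0.5946  1.6411  0.9083  2.063   2.2476]
738 [232. 152.  94.  77. 116.  67.] (1.1373715332570937, 0.18974049978380644, np.float64(3.141592653589793)) [ 0.5331 -0.1659  0.2332] [-1.0173  0.586   1.5972  1.0541  1.912   2.3811]
13665
```

```bash
cat >> h.py <<'E'
QD=(R.from_euler("z",0.0066)*R.from_quat([1,0,0,0])).as_quat()
QV=qview(.5076,.3538,np.pi).as_quat(); PV=[.4684,-.094,.2203]; PA=[.44,-.08,.27]
E
python3 - <<'E'
from h import *
move_straight(PA,vel=.25); gripper_to(0.0); print(current_t(),current_joints())
try:
    move_straight(PV,QV,vel=.05); print("straight ok")
except PlanningError as e:
    print(e); move_ptp(PV,QV)
print(current_t(),current_tool_pos(),current_joints()); dwell(.3)
T=tcp(); np.save("T0.npy",T); im=grab_frame("wrist"); cv2.imwrite("pics/v0.png",im[:,:,::-1])
cv2.imwrite("pics/v0r.png",im[::-1,::-1,::-1])
s=grab_frame("side"); cv2.imwrite("pics/sv0.png",s[:,:,::-1]); print(current_t())
E
```

```text
16.1583 [-0.3728 -0.1177  1.7461 -0.0014  1.5161  1.1915]
straight ok
19.0417 [ 0.4686 -0.0943  0.2205] [-1.2043 -0.0321  2.3176  1.2121  1.443   2.424 ]
19.4417
```

View pics/v0r.png

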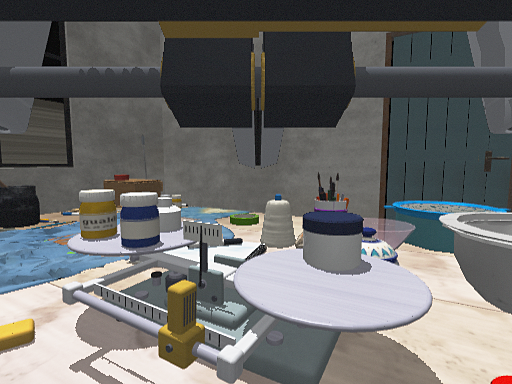

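The front view shows the moved blue-label jar (140,220) standing with the gold jar and the white pot on the left pan. The navy pot is alone on the right pan, which is low at the stop, and the poise tab top is at about (184,285). Now I push slowly.

Run:
```python
from h import *
T=np.load("T0.npy");K,W=cam("wrist",T)
for p in np.arange(-.075,-.04,.005):
    print(round(p,3),[511,383]-proj(beam([-.125,p,.12],.045),K,W)[0])
print("ends",[[511,383]-proj(beam([-.125,y,.07],.045),K,W)[0] for y in (-.1,.1)],"rpan",[511,383]-proj(beam([-.095,-.14,.104],.045),K,W)[0],[511,383]-proj(beam([0,-.235,.104],.045),K,W)[0])
```

```text
-0.075 [197.3367 289.0928]
-0.07 [192.3819 287.4867]
-0.065 [187.5312 285.9143]
-0.06 [182.7815 284.3747]
-0.055 [178.1295 282.8668]
-0.05 [173.5723 281.3896]
-0.045 [169.1071 279.9422]
ends [array([224.6175, 361.477 ]), array([ 72.9225, 292.7845])] rpan [289.8112 315.5532] [428.5157 293.1327]
```

Run:
```python
from h import *
move_straight([.4615,-.064,.25],QD,vel=.06); move_straight([.4615,-.064,.13],vel=.2)
print("down hit",move_straight([.4615,-.064,.092],vel=.05,threshold=2.5),current_tool_pos(),current_t())
dwell(.2); f0=np.array(current_ft_force()); print(f0)
h=move_straight([.4615,-.046,.092],vel=.008,threshold=2.5); print("contact",h,current_tool_pos(),np.array(current_ft_force())-f0)
np.save("f0.npy",f0)
h=move_straight([.4615,-.036,.092],vel=.005,threshold=4.5); print(h,current_tool_pos(),np.array(current_ft_force())-f0,current_t())
```

```text
down hit False [ 0.4618 -0.0641  0.0922] 23.9833
[-0.8596 -0.9123 -1.0461]
contact True [ 0.4614 -0.048   0.0919] [1.223  0.3304 1.9843]
False [ 0.4613 -0.0357  0.0918] [-0.4094 -0.8355  1.2565] 28.5417
```

```bash
python3 - <<'E'
from h import *
f0=np.load("f0.npy")
for y,v in ((-.026,.007),(-.010,.008)):
    h=move_straight([.4615,y,.092],vel=v,threshold=5); print(h,current_tool_pos(),np.array(current_ft_force())-f0,current_t())
y=current_tool_pos()[1]
move_straight([.4615,y-.012,.092],vel=.04); move_straight([.4615,y-.012,.25],vel=.2)
move_straight(PV,QV,vel=.06); print(current_t()); dwell(.5)
np.save("T1.npy",tcp()); im=grab_frame("wrist"); cv2.imwrite("pics/v1.png",im[:,:,::-1]);cv2.imwrite("pics/v1r.png",im[::-1,::-1,::-1])
s=grab_frame("side"); cv2.imwrite("pics/sv1.png",s[:,:,::-1]); print(current_t(),np.abs(np.load("T1.npy")-np.load("T0.npy")).max())
E
cat > tilt.py <<'E'
from h import *
def tilt(n,ref=0,t0=.045):
    a=cv2.imread(f"pics/v{ref}r.png",0);b=cv2.imread(f"pics/v{n}r.png",0)
    T=np.load(f"T{n}.npy");K,W=cam("wrist",np.load(f"T{ref}.npy"))
    reg={"Rpan":(234,290,434,330),"Rpot":(300,205,366,275),"Ljars":(75,185,182,252),"endL":(58,278,98,306),"endR":(215,345,250,380),"static":(300,20,360,125),"wall":(440,200,511,300),"base":(150,265,160,285)}
    for k,(x0,y0,x1,y1) in reg.items():
        m=np.zeros_like(a);m[y0:y1,x0:x1]=1
        p=cv2.goodFeaturesToTrack(a,40,.02,4,mask=m)
        if p is None: continue
        q,st,e=cv2.calcOpticalFlowPyrLK(a,b,p,None,winSize=(15,15),maxLevel=2)
        r,st2,_=cv2.calcOpticalFlowPyrLK(b,a,q,None,winSize=(15,15),maxLevel=2)
        ok=(st.ravel()==1)&(np.linalg.norm((p-r).reshape(-1,2),axis=1)<.2)
        d=(q-p).reshape(-1,2)[ok]
        if not len(d): continue
        P={"Rpan":[-.09,-.14,.104],"Rpot":[.043,-.14,.13],"Ljars":[-.038,.14,.14],"endL":[-.125,.1,.07],"endR":[-.125,-.1,.07]}.get(k)
        s=(-(proj(beam(P,t0+.01),K,W)-proj(beam(P,t0-.01),K,W))[0]/.02) if P else None
        md=np.median(d,0); print(k,len(d),md,d.std(0), (t0+md[1]/s[1]) if P else "")
E
python3 -c "
from tilt import *
tilt(1)"
```

```text
False [ 0.4613 -0.0256  0.0917] [ 2.042  -0.5723  1.8358] 30.1167
True [ 0.4607 -0.0188  0.0916] [0.9089 0.6866 0.99  ] 31.175
35.4167
36.0167 0.00011639403604121745
Rpan 27 [ 0.04   -0.0323] [0.115  0.0563] 0.0448108333204021
Rpot 32 [0.0224 0.0006] [0.0683 0.061 ] 0.04500552641528543
Ljars 40 [ 0.0238 -0.0027] [0.0337 0.0113] 0.04502770243792139
endL 16 [ 0.04  -0.012] [0.0149 0.0246] 0.04513576692261128
endR 13 [ 0.1272 -0.0454] [0.0412 0.0728] 0.044635634069379336
static 12 [ 0.0062 -0.0012] [0.033  0.0608] 
wall 39 [ 0.0324 -0.0443] [0.4166 0.1549] 
base 1 [-0.0533  0.0067] [0. 0.]
```

View pics/v1r.png

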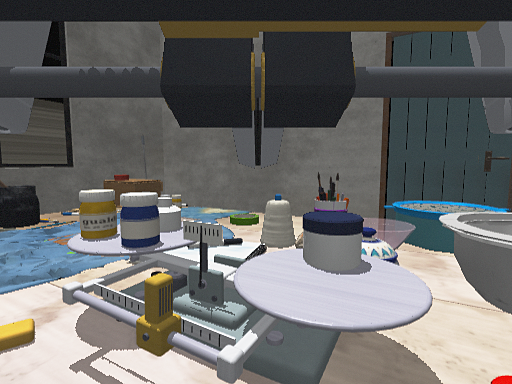

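The front view shows the poise tab now at (159,277), so p ≈ −33 mm. The beam is still on its +0.045 stop, and the optical-flow tilt is repeatable to about 0.0004 rad. I push on to p ≈ +5 mm.

```bash
python3 - <<'E'
from h import *
move_straight([.4615,-.026,.22],QD,vel=.1); move_straight([.4615,-.026,.094],vel=.2); print(current_t())
dwell(.1);f0=np.array(current_ft_force())
for i in range(5):
    h=move_straight([.4615,.019,.094],vel=.008,threshold=6.5); print(h,current_tool_pos(),np.array(current_ft_force())-f0,current_t())
    if not h: break
y=current_tool_pos()[1]
move_straight([.4615,y-.010,.094],vel=.05); move_straight([.4615,y-.010,.21],vel=.3)
move_straight(PV,QV,vel=.12); print(current_t()); dwell(.3)
np.save("T2.npy",tcp()); im=grab_frame("wrist"); cv2.imwrite("pics/v2.png",im[:,:,::-1]);cv2.imwrite("pics/v2r.png",im[::-1,::-1,::-1])
print(current_t(),np.abs(np.load("T2.npy")-np.load("T0.npy")).max())
E
python3 -c "
from tilt import *
tilt(2)"
```

```text
39.6833
False [0.4616 0.019  0.0941] [-0.2209 -0.9845 -0.9272] 45.5583
49.325
49.675 0.00010586315435812121
Rpan 9 [  1.2866 -14.2959] [1.1785 4.7896] -0.038598649629297266
Rpot 9 [ -0.8859 -11.5286] [1.36   3.6633] -0.05441455918943555
Ljars 31 [0.4734 8.6729] [0.3819 0.6693] -0.04247583931569204
endL 11 [0.6482 7.4152] [0.291  2.2138] -0.03872822125709248
endR 5 [ -0.7787 -11.1281] [0.2037 0.6916] -0.044230502476184125
static 12 [-0.0057 -0.    ] [0.0134 0.0512] 
wall 40 [ 0.0342 -0.0109] [0.2051 0.1461]
```

View pics/v2r.png

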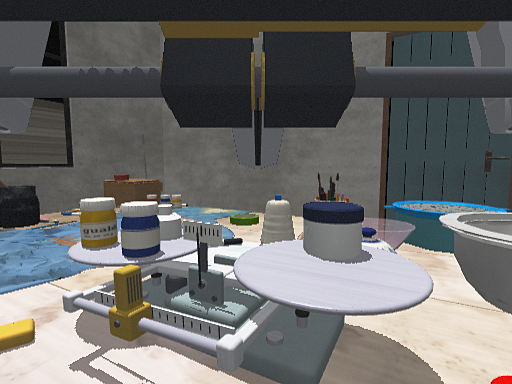

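The view shows the left pan low (120,250) and the poise at (129,300): the beam is now at or near the opposite stop. That puts the balance point between about p −17 and −10, so I push back from the left.

```bash
python3 - <<'E'
from h import *
s=grab_frame("side"); cv2.imwrite("pics/sv2.png",s[:,:,::-1])
move_straight([.4615,.066,.18],QD,vel=.15); move_straight([.4615,.066,.094],vel=.2); t=current_t();print(t)
f0=np.array(current_ft_force())
for i in range(4):
    h=move_straight([.4615,.038,.094],vel=.009,threshold=6.5); print(h,current_tool_pos(),np.array(current_ft_force())-f0,current_t())
    if not h: break
move_straight([.4615,.046,.094],vel=.06); move_straight([.4615,.046,.20],vel=.3); print(current_t())
s=grab_frame("side"); cv2.imwrite("pics/sv3a.png",s[:,:,::-1])
move_straight(PV,QV,vel=.2); print(current_t())
np.save("T3.npy",tcp()); im=grab_frame("wrist"); cv2.imwrite("pics/v3.png",im[:,:,::-1]);cv2.imwrite("pics/v3r.png",im[::-1,::-1,::-1])
s=grab_frame("side"); cv2.imwrite("pics/sv3.png",s[:,:,::-1])
print(current_t(),np.abs(np.load("T3.npy")-np.load("T0.npy")).max())
E
python3 -c "
from tilt import *
tilt(3);print();tilt(3,2,-.045)"
```

```text
53.1917
False [0.4612 0.0379 0.0939] [ 0.3181  0.7189 -0.746 ] 56.45
57.2333
60.1667
60.2667 0.0004898748152024623
Rpan 12 [ 0.3278 -6.5493] [4.2827 1.9407] 0.006701410608327886
Rpot 14 [ 0.193  -4.8479] [0.6935 1.9933] 0.003195423496791458
Ljars 36 [0.0851 3.9691] [0.1545 1.1648] 0.0049667410695696315
endL 12 [0.0802 3.4136] [0.1668 1.0032] 0.006455282546583535
endR 8 [-0.5084 -4.7438] [0.1283 0.4167] 0.00696216856307337
static 12 [-0.0035  0.0022] [0.0254 0.0347] 
wall 35 [-0.0683  0.1463] [0.4721 0.1145] 

Rpan 10 [-0.4769  6.9594] [0.6236 4.0191] -0.004754728722239372
Rpot 12 [0.1615 5.9068] [1.4183 2.3692] 0.005561001008504186
Ljars 26 [-0.4308 -4.6665] [0.1237 0.9236] 0.0023588028126943356
endL 10 [-0.4012 -4.0327] [0.2211 1.2393] 0.0007945832052459675
endR 7 [0.4554 6.2907] [5.0251 2.6706] 0.005026589737087993
static 12 [ 0.0049 -0.021 ] [0.0246 0.0484] 
wall 34 [-0.1287  0.151 ] [0.4494 0.122 ]
```

```bash
cat > t2.py <<'E'
from h import *
from scipy.optimize import brentq
reg={"Rpot":(296,196,370,262,[.043,-.14,.145]),"JarB":(116,186,166,252,[-.038,.095,.14]),"JarG":(74,184,122,244,[-.038,.185,.14]),"endL":(56,276,92,310,[-.125,.1,.07]),"endR":(212,338,252,383,[-.125,-.1,.07]),"RpanE":(385,262,440,322,[-.02,-.23,.104])}
def run(n,ref=0,t0=.045):
    a=cv2.imread(f"pics/v{ref}r.png",0);b=cv2.imread(f"pics/v{n}r.png",0)
    K,Wa=cam("wrist",np.load(f"T{ref}.npy"));_,Wb=cam("wrist",np.load(f"T{n}.npy"))
    for k,(x0,y0,x1,y1,P) in reg.items():
        t=a[y0:y1,x0:x1]; m=16; Y0=max(0,y0-m);X0=max(0,x0-6);s=b[Y0:y1+m,X0:x1+6]
        r=cv2.matchTemplate(s,t,cv2.TM_CCOEFF_NORMED);_,v,_,(px,py)=cv2.minMaxLoc(r)
        Wm=np.float32([[1,0,px+X0-x0],[0,1,py+Y0-y0]])
        # ECC refine on full image with mask
        M0=np.zeros_like(a);M0[y0:y1,x0:x1]=255
        try: cc,Wm=cv2.findTransformECC(a,b,Wm,cv2.MOTION_TRANSLATION,(3,100,1e-5),M0,3)
        except cv2.error: cc=-1
        d=Wm[1,2]
        g=lambda tt: -(proj(beam(P,tt),K,Wb)-proj(beam(P,t0),K,Wa))[0][1]-d
        try: tl=brentq(g,-.12,.12)
        except ValueError: tl=np.nan
        print(n,ref,k,round(v,3),round(cc,3),Wm[:,2],"tilt %.4f"%tl)
run(1);run(2);run(3);run(3,2,-.045)
E
python3 t2.py
```

```text
1 0 Rpot 0.996 0.999 [ 0.0821 -0.0165] tilt 0.0452
1 0 JarB 0.997 1.0 [ 0.0254 -0.0182] tilt 0.0450
1 0 JarG 0.998 1.0 [ 0.0273 -0.0091] tilt 0.0450
1 0 endL 0.998 1.0 [ 0.0519 -0.0117] tilt 0.0450
1 0 endR 0.997 1.0 [ 0.0917 -0.0872] tilt 0.0448
1 0 RpanE 0.99 0.998 [ 0.0862 -0.092 ] tilt 0.0449
2 0 Rpot 0.694 0.821 [  0.0257 -10.5064] tilt -0.0443
2 0 JarB 0.863 0.922 [0.3369 9.3399] tilt -0.0446
2 0 JarG 0.849 0.894 [0.6625 8.4819] tilt -0.0455
2 0 endL 0.767 0.693 [0.3283 6.98  ] tilt -0.0341
2 0 endR 0.854 0.868 [ -1.3586 -10.852 ] tilt -0.0416
2 0 RpanE 0.642 0.944 [  1.6335 -16.1344] tilt -0.0560
3 0 Rpot 0.85 0.899 [ 0.1497 -3.7313] tilt 0.0120
3 0 JarB 0.929 0.974 [0.0255 4.218 ] tilt 0.0049
3 0 JarG 0.938 0.963 [0.0507 3.8814] tilt 0.0036
3 0 endL 0.832 0.863 [-0.109   3.0525] tilt 0.0105
3 0 endR 0.93 0.943 [-0.4371 -4.9581] tilt 0.0041
3 0 RpanE 0.83 0.965 [ 0.4015 -6.8056] tilt 0.0007
3 2 Rpot 0.86 0.887 [-0.4434  5.2048] tilt -0.0021
3 2 JarB 0.882 0.947 [-0.4734 -5.0246] tilt 0.0035
3 2 JarG 0.839 0.945 [-0.3049 -4.5651] tilt 0.0037
3 2 endL 0.776 0.913 [-0.2308 -3.841 ] tilt -0.0013
3 2 endR 0.7 0.913 [1.605  5.2739] tilt -0.0043
3 2 RpanE 0.949 0.964 [-0.6941  8.8046] tilt 0.0085
```

```bash
cat > t3.py <<'E'
from h import *
# tight interior masks for tilt: ECC with each jar, wrist and side
def ecc(a,b,box,d0,model=cv2.MOTION_TRANSLATION):
    m=np.zeros(a.shape,np.uint8);x0,y0,x1,y1=box;m[y0:y1,x0:x1]=255
    W=np.float32([[1,0,d0[0]],[0,1,d0[1]]])
    cc,W=cv2.findTransformECC(a,b,W,model,(3,200,1e-6),m,3)
    c=np.array([(x0+x1)/2,(y0+y1)/2,1]);return cc,W@c-c[:2]
v=[cv2.imread(f"pics/v{i}r.png",0) for i in range(4)]
for k,box in {"JarB":(124,198,156,244),"JarG":(83,196,112,236),"pot":(308,222,358,262)}.items():
    s=-1 if k=="pot" else 1
    r02=ecc(v[0],v[2],box,(0,9.*s));r03=ecc(v[0],v[3],box,(0,4.*s));print(k,r02,r03,"tilt",.045-.09*r03[1][1]/r02[1][1])
s=[cv2.imread(f"pics/sv{i}.png",0) for i in range(4)]
for k,box in {"sJarG":(168,198,192,234),"sLpan":(134,196,166,238),"sJarB":(200,178,226,212)}.items():
    try:
        r02=ecc(s[1],s[2],box,(0,4.));r03=ecc(s[1],s[3],box,(0,2.));print(k,r02,r03,"tilt",.045-.09*r03[1][1]/r02[1][1])
    except cv2.error as e: print(k,"fail")
# poise: brass mask
H=camera_params("wrist")
ts=[.045,.045,-.045,.004]
for i in range(4):
    a=cv2.imread(f"pics/v{i}r.png");hsv=cv2.cvtColor(a,cv2.COLOR_BGR2HSV)
    m=((hsv[...,0]>12)&(hsv[...,0]<32)&(hsv[...,1]>120)&(hsv[...,2]>50)).astype(np.uint8);m[:260]=0;m[:,:90]=0;m[:,215:]=0
    n,l,st,ct=cv2.connectedComponentsWithStats(m);j=1+np.argmax(st[1:,4]);m=l==j;x,y,w,h,A=st[j]
    K,W=cam("wrist",np.load(f"T{i}.npy"))
    rows=np.arange(y+int(.3*h),y+int(.5*h)); c=[];
    for rr in rows:
        xs=np.where(m[rr])[0]; c.append((xs.min()+xs.max())/2)
    row,col=rows.mean(),np.median(c)
    # solve p,h on tab centre line x=-.125 : pixel = proj(beam with lean)
    def P(p,hh,t): return M+RB.apply([-.125,p-hh*t,.07+hh+p*t])
    sol=least_squares(lambda q:[511,383]-proj(P(q[0],q[1],ts[i]),K,W)[0]-[col,row],[-.02,.03],x_scale=.01)
    full=least_squares(lambda q:[511,383]-proj(P(q[0],.02,ts[i]),K,W)[0]-ct[j],[-.02,.03][:1],x_scale=.01) if 0 else None
    print(i,(x,y,w,h,A),ct[j],"col",col,row,"p,h mm",sol.x*1e3)
E
python3 t3.py
```

```text
JarB (0.984388063261073, array([1.7178, 9.4654])) (0.9978432929342572, array([-0.517 ,  4.7936])) tilt -0.0005789892606806318
JarG (0.9796839716322293, array([0.7568, 8.5117])) (0.9901094259099235, array([0.175, 4.935])) tilt -0.007181263804369731
pot (0.9798567639063578, array([ -1.2879, -11.7209])) (0.9992473958279887, array([-0.0224, -5.0633])) tilt 0.006121039405482129
sJarG (0.9975766148643863, array([0.999 , 5.7051])) (0.9970121712295852, array([0.7192, 2.7851])) tilt 0.001063951015915908
sLpan (0.6158755219768723, array([-1.3145,  0.5384])) (0.8476103475559438, array([0.5826, 1.2331])) tilt -0.1611360271572953
sJarB (0.9619558857104696, array([-0.0929,  5.2074])) (0.9842283135355016, array([-0.1947,  2.3478])) tilt 0.004422313591591495
0 (np.int32(158), np.int32(279), np.int32(47), np.int32(89), np.int32(2398)) [179.7535 326.3991] col 180.5 313.5 p,h mm [-55.5365  24.4523]
1 (np.int32(136), np.int32(273), np.int32(45), np.int32(83), np.int32(2157)) [156.6936 316.5962] col 158.5 305.0 p,h mm [-30.287   24.3109]
2 (np.int32(109), np.int32(265), np.int32(43), np.int32(76), np.int32(1865)) [127.3416 305.178 ] col 127.75 294.5 p,h mm [ 7.5212 23.6208]
3 (np.int32(122), np.int32(268), np.int32(44), np.int32(80), np.int32(2017)) [141.4229 309.8894] col 142.0 299.5 p,h mm [-10.9625  23.2137]
```

```bash
cat > t4.py <<'E'
from h import *
g=[cv2.GaussianBlur(cv2.imread(f"pics/v{i}r.png",0),(3,3),0).astype(float) for i in range(4)]
KW=[cam("wrist",np.load(f"T{i}.npy")) for i in range(4)]
th=np.linspace(0,2*np.pi,721)
def rim(side,z,t,i,c):
    P=np.array([beam([.095*np.cos(a)*.999,side*.14+.095*np.sin(a),z],t) for a in th])
    for j,a in enumerate(th): P[j,2]=z+side*.14*t
    u=[511,383]-proj(P,*KW[i]); 
    f=u[:,1]>np.median(u[:,1]); u=u[f]; o=np.argsort(u[:,0]); return np.interp(c,u[o,0],u[o,1])
def edge(i,c,r,w=7):
    r0=int(round(r)); d=-np.diff(g[i][r0-w:r0+w+1,c-1:c+2].mean(1)); k=np.argmax(d[1:-1])+1
    off=.5*(d[k-1]-d[k+1])/(d[k-1]-2*d[k]+d[k+1]); return r0-w+k+off+.5,d[k]
out={}
for side,cols in ((-1,range(262,420,6)),(1,range(84,182,5))):
    T=[]
    for c in cols:
        R_=[]
        for i,t in ((0,.045),(1,.045),(2,-.045),(3,.003)):
            m=rim(side,.099,t,i,c); e,s=edge(i,c,m); R_.append((e-m,s))
        T.append([c]+[x[0] for x in R_]+[min(x[1] for x in R_)])
    T=np.array(T);T=T[T[:,5]>12]
    c0=T[:,0];sens=np.array([(rim(side,.099,.013,3,c)-rim(side,.099,-.007,3,c))/.02 for c in c0])
    # model residual interpolated between stops; leftover -> tilt
    bias=(T[:,1]*.53+T[:,3]*.47); tl=.003+(T[:,4]-bias)/sens
    print("side",side,len(T),"resid med",np.median(T[:,1:5],0),"sens",sens.mean(),"tilt med %.4f mad %.4f"%(np.median(tl),np.median(abs(tl-np.median(tl)))))
E
python3 t4.py
```

```text
side -1 26 resid med [-2.7859 -2.7282 -2.7615 -2.871 ] sens 177.63231608862773 tilt med 0.0037 mad 0.0002
side 1 19 resid med [-2.0469 -2.0457 -1.995  -2.133 ] sens -111.24834124499196 tilt med 0.0040 mad 0.0009
```

Both pan rims independently give a tilt of +0.0037 to +0.0040. The tab fit reproduces the commanded travel (37.8 mm), so the poise needs +1.3 mm and the final fingertip position is y = 0.0018.

```bash
python3 - <<'E'
from h import *
move_straight([.4615,-.008,.16],QD,vel=.2); move_straight([.4615,-.008,.094],vel=.2); print(current_t())
for i in range(2):
    h=move_straight([.4615,.0018,.094],vel=.007,threshold=6.5); print(h,current_tool_pos(),current_t())
    if not h: break
move_straight([.4615,-.007,.094],vel=.06); move_straight([.44,-.02,.20],vel=.3); dwell(.5); print(current_t())
s=grab_frame("side"); cv2.imwrite("pics/sv4.png",s[:,:,::-1])
cv2.imwrite("pics/sv4c.png",cv2.resize(s[110:310,110:360,::-1],(750,600),interpolation=cv2.INTER_CUBIC)); print(current_t(),current_tool_pos())
E
cat > t5.py <<'E'
from h import *
from t3 import ecc
s=[cv2.imread(f"pics/sv{i}.png",0) for i in range(5)]
for k,box in {"sJarG":(168,198,192,234),"sJarB":(200,178,226,212)}.items():
    r12=ecc(s[1],s[2],box,(0,5.))[1][1]
    for i in (3,4): print(k,i,.045-.09*ecc(s[1],s[i],box,(0,2.5))[1][1]/r12)
    print(k,"3->4",ecc(s[3],s[4],box,(0,0)), "tilt change",-.09*ecc(s[3],s[4],box,(0,0))[1][1]/r12)
E
python3 t5.py | grep -E "^sJar.*(3|4)"
```

```text
63.6333
False [0.4617 0.0018 0.0941] 65.1833
66.5
66.55 [ 0.4399 -0.0199  0.1997]
sJarG (0.9975766148643863, array([0.999 , 5.7051])) (0.9970121712295852, array([0.7192, 2.7851])) tilt 0.001063951015915908
sJarB (0.9619558857104696, array([-0.0929,  5.2074])) (0.9842283135355016, array([-0.1947,  2.3478])) tilt 0.004422313591591495
sJarG 3 0.001158514012920206
sJarG 4 -0.0017783541555434004
sJarG 3->4 (0.9990241399238526, array([0.058 , 0.1489])) tilt change -0.002350166922266769
sJarB 3 0.004084040838712243
sJarB 4 -0.00010254144501444656
sJarB 3->4 (0.9988409138359702, array([0.0514, 0.1621])) tilt change -0.0028057275777745544
```

View pics/sv4c.png

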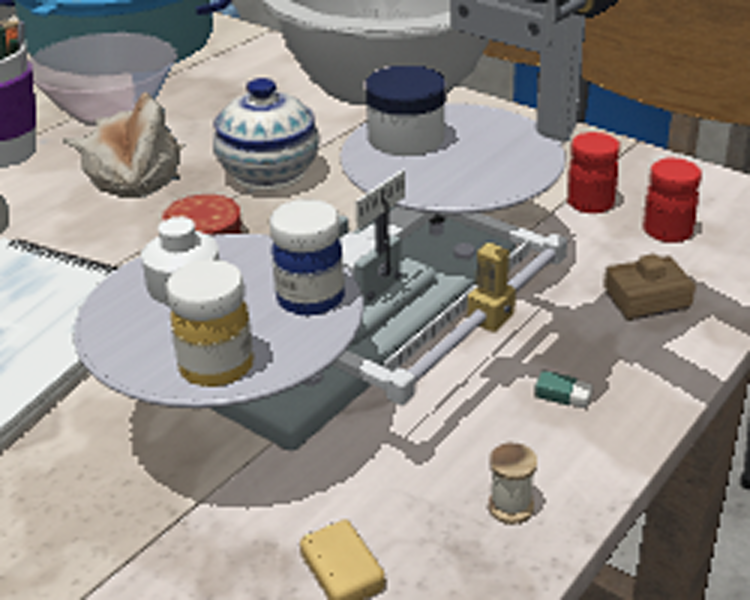

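The side view shows three small pots on the left pan and the large pot alone on the right (405,110). The bystanders are in place and the hand is clear. The tilt changed by about −0.0026, so it is now about +0.001, which is level.

```bash
python3 -c "
from cell import *
print(finish_job(),current_t())"
```

```text
the job is handed in; nothing more can be done
the job is handed in; nothing more can be done
```

The job is handed in at about 66.6 s: the jar now stands on the left pan with the other two small pots, the large pot is alone on the right, and the pans rest level to within about 0.002 rad by camera, with the hand clear; pushes had a 6.5 N or lower stop set, but I did not log their peak force.

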